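# Load a two-tier specimen rack and socket the upper tier onto it

## Task

Stand the buffer bottle (the larger of the two white dropper bottles) upright on the lower rack tier, midway between the two sample cups. Then take the upper tier by its handle off the sloping drain tray and set it level on the lower tier, lowering it without dropping it, until all four corner posts are fully home in the corner sockets. Leave the cups standing where they are on the lower tier, and do not knock the small bottle over or push it about.

Things in the scene. Friction and masses are not known exactly. Their poses are not given: they have to be found in the camera images.
- lower_tier: lower rack tier, loose, 0.8 kg: aluminium sheet deck 150 x 200 mm, low folded lips (top at 19 mm), grey 28 mm square corner blocks. Origin: centre of its underside on the worktop; x across the 150 mm side, y along the 200 mm side, z up. Deck top at z = +10 mm. Two cups stand on it near (0, +-62 mm); the bottle belongs midway, near (0, 0).
- lower_socket (a point): centre of the mouth of the lower tier's socket at its +x, +y corner, at (60, 85, 34) mm in the tier's frame (same axes). The four sockets, at x = +-60, y = +-85 mm, are square holes 17.5 mm wide in the tops of the corner blocks, 24 mm deep.
- upper_grip (a point): centre of the upper tier's handle: black flat-sided bar 14 mm thick (x), 108 mm long (y), 20 mm high (z), on uprights at y = +-48 mm. Deck (148 x 198 mm, slatted) 41 mm below it, its corner caps 30 mm below. Loose, 0.4 kg. z: up along its posts, at first leaning 28 degrees from vertical towards the robot (tier on the tray). Half a turn makes no difference. Home: 145 mm above lower_tier's origin.
- upper_foot (a point): lowest point of the domed foot end of the upper tier's +x, +y post, at (60, 85, -135) mm from upper_grip (same axes). The four round steel posts, at x = +-60, y = +-85 mm, are 14 mm thick with hemispherical ends. A grey collar 26 to 30 mm up each post stands 2 mm above the corner block when the post is home (foot on the socket's floor).
- drain_tray: fixed grey drain tray that slopes up away from the robot at 28 degrees: plate 180 mm up the slope, 250 mm wide (y), rim 14 mm high. Origin on the worktop under the middle of the plate; z up, x horizontal, up-slope. Plate top 18 mm above the worktop at the near edge, 103 mm at the far edge. The upper tier's near posts rest against the near rim: lift it upwards first.
- buffer_center (a point): centre, half-way up, of the larger white dropper bottle: 30 mm in diameter, 78 mm tall, body straight up to 62 mm above its underside, 0.06 kg, standing on the worktop
- small_center (a point): centre, half-way up, of the smaller white dropper bottle, 22 mm in diameter, 58 mm tall; a bystander on the worktop
- cup_left_center (a point): centre, half-way up, of the sample cup on the lower tier's +y half: 62 mm in diameter at the lid, 68 mm tall, loose, standing on the deck
- cup_right_center (a point): centre, half-way up, of the like sample cup on the lower tier's -y half
Mind the look-alikes: they are no part of the job. What is shaped like the part that bears cup_right_center but green or pink is not meant.

How it is judged:
On the way, in this order (a step that is already met when the one before it is completed fails the run):
1. the buffer bottle stands upright and released on the lower tier, midway between the cups, while the upper tier is still off (x of buffer_center in the frame of lower_tier between -0.015 and 0.015 m and y of buffer_center in the frame of lower_tier between -0.012 and 0.012 m and z of buffer_center in the frame of lower_tier between 0.044 and 0.054 m and angle between buffer_center's own z axis and vertical below 0.15 rad and contact force between the fingers and buffer_bottle below 0.1 N and distance between upper_grip and lower_tier above 0.2 m), for 0.2 s.
2. the upper tier's four posts are fully home in the lower tier's sockets (z of upper_grip in the frame of lower_tier between 0.142 and 0.148 m and x of upper_grip in the frame of lower_tier between -0.006 and 0.006 m and y of upper_grip in the frame of lower_tier between -0.006 and 0.006 m and angle between the z axis of upper_grip and the z axis of lower_tier, either way round below 0.04 rad and angle between the y axis of upper_grip and the y axis of lower_tier, either way round below 0.05 rad), for 0.2 s.
At the end, for the whole second after the job is handed in: Bottle upright on the lower deck, within 12 mm (along the row) and 15 mm (across) of the tier's middle; upper tier home: grip point within 3 mm of 145 mm up, 6 mm sideways, 0.04 rad level, 0.05 rad square; cups upright within 20 mm of (0, +-62 mm); lower tier level within 0.05 rad; all at rest (all of step 2 and x of buffer_center in the frame of lower_tier between -0.015 and 0.015 m and y of buffer_center in the frame of lower_tier between -0.012 and 0.012 m and z of buffer_center in the frame of lower_tier between 0.044 and 0.054 m and angle between each of buffer_center, cup_left_center, cup_right_center's own z axis and vertical below 0.15 rad and x of cup_left_center in the frame of lower_tier between -0.02 and 0.02 m and y of cup_left_center in the frame of lower_tier between 0.042 and 0.082 m and x of cup_right_center in the frame of lower_tier between -0.02 and 0.02 m and y of cup_right_center in the frame of lower_tier between -0.082 and -0.042 m and linear speed of each of upper_tier, lower_tier below 0.02 m/s and angle between lower_tier's own z axis and vertical below 0.05 rad); the robot touches nothing.
It fails at once if the upper tier is dropped (falls faster than 0.4 m/s out of the gripper) (linear speed of upper_tier above 0.4 m/s and contact force between the fingers and upper_tier below 0.1 N).
It fails at once if a sample cup is tipped over (angle between any of cup_left_center, cup_right_center's own z axis and vertical above 0.6 rad).
It fails at once if the small bottle is knocked over or pushed more than 40 mm (distance of small_center from where it was at the start of the episode above 0.04 m or angle between small_center's own z axis and vertical above 0.6 rad).
It also fails if it takes over 50 s, if anything falls off the work surface, if the arm or the gripper's body presses on something with over 40 N, if the wrist force passes 120 N, or if a joint passes its speed limit or range.

## Robot

A 7-joint arm with a two-finger parallel gripper is mounted at the origin on a cart in front of the work surface, level with it; the furniture and walls round the work are solid. World frame = base frame: x ahead of the robot, y to its left, z up, the work surface at z = 0. Lengths are in m, angles in rad, forces in N, time in s.
With the tool pointing down it reaches from about 0.35 to 0.9 m from the base axis. Payload 7.2 kg.
Tool frame: the origin (TCP) lies at the very end of the fingers, on their centre line; the grasp point (between the pads) lies ctrl.grip_depth behind it (ctrl.grip_depth is the distance from the TCP to the grasp point, in m); z points along the fingers, x is the direction in which the jaws open and shut, and the axes are right-handed (so a half turn about z gives the same grasp; the last joint's range is limited). The gripper opens to 85 mm and grips with 20 to 120 N. Pads are 22 mm wide; open, the fingers measure 114 mm over their backs; the gripper's body (76 mm by 85 mm) begins 54 mm behind the grasp point. The pads swing forward as they close: fully open they stand 13 mm farther back than shut.
Start: joints at [-1.19, 0.411, -0.013, 1.596, 0.006, 1.134, -0.082], TCP at [0.271, 0.563, 0.231] pointing down, gripper open.
Joint ranges: [-2.95, 2.95], [-0.29, 1.99], [-1.47, 1.44], [0.14, 2.54], [-1.03, 4.17], [0.13, 1.85], [-2.86, 2.86]. Speed limits (rad/s): [2.39, 2.39, 3.01, 3.01, 3.14, 3.14, 3.14].

## Interface

Orientations are given as a 3x3 rotation matrix whose columns are the frame's x, y, z axes.
In Python, from workcell import ctrl gives the robot as it stands.
- The arm moves only by the shell command python3 -m handwheel 'ROWS' [OPENING] [FORCE]. ROWS is a JSON object of lists of equal length, an entry for each row: "linear": the shift along the world's x, y, z in mm, a list of three; "yaw": the turn about the world's z in degrees. In form: {"linear": [[tx, ty, tz], ...], "yaw": [yaw, ...]}. A call has 1 to 12 rows; each row is the pose to reach, as a shift and turn from the pose commanded when the call began; what a row does not reach only later rows make up. A row lasts 1/12 s, in which the tool goes at most 41.7 mm and 7.16 degrees, less where a joint would pass 70% of its speed; a pose out of reach is approached as far as the arm can. A call with a gripper value outside its range is refused whole. OPENING is the opening, from 0 (shut) to 1 (fully open), set as the call begins (- or left out, the last holds). The fingers move at their own pace and stop on an object; FORCE is the grip in N (left out, the last holds). Time passes only in rows, so rows that repeat a pose let the fingers close. It gives the time, the measured TCP pose, the force and the opening at its end, in the units of the state.
- ctrl.state(): the state, without advancing time (a new reading comes with each control period).
- ctrl.get_image(name): name is "side" or "top" or "wrist"; returns a dict with "pixels" (384x512x3 uint8, blue, green, red), "z_map" (384x512 float32, m along the optical axis (not along the pixel's ray), 0 where there is no reading), "intrinsics" (3x3 intrinsics, pixels), "eye" and "rotation" of the camera in the world. Camera axes: x right, y down, z forward; pixel columns grow to the right and rows downward; lengths in m; the calibration is good to about 2 mm. A picture is of the moment at which its call begins.
- ctrl.finish_job(): hands the job in, once; it reports no verdict.
The state is a dict: "t": time; "q": joint angles; "dq": joint speeds; "effort": joint torques, N m; "eef_pos": TCP position; "tool_rot": TCP orientation; "force": force on the tool from outside, world axes, zero at the start; "moment": the same for the moment, N m; "grip_width": finger opening in m.
Only numpy, scipy, OpenCV 4.12 (cv2) and the standard library are available. Lean on these libraries where they do the work, as an engineer would, in place of code of your own. Each camera call takes 0.05 s, during which the arm holds its last target. There are 200 camera calls.

## Working session

There is one attempt and no reset: what is moved stays moved. The work goes in short steps, Python scripts to look and compute and a shell command to move; the robot and the scene stay as the last step left them, time stands still between calls to the robot, and variables do not carry over. Pictures are saved under pics/ and viewed, about 8 in all and at most 12, crops included, and the job is handed in when it is done.

```bash
ls; mkdir -p pics; cat > h.py <<'E'
import numpy as np, cv2
from workcell import ctrl
def grab(n,f=None):
    d=ctrl.get_image(n)
    np.savez('pics/%s.npz'%(f or n),**d)
    if f: cv2.imwrite('pics/%s.png'%f,d['pixels'])
    return d
def pts(d):
    z=d['z_map'];K=d['intrinsics'];v,u=np.mgrid[:z.shape[0],:z.shape[1]]
    c=np.stack([(u-K[0,2])/K[0,0]*z,(v-K[1,2])/K[1,1]*z,z],-1)
    P=c@np.array(d['rotation']).T+d['eye'];P[z==0]=np.nan
    return P
E
python3 - <<'E'
from h import *
a=grab('top','top1');b=grab('side','side1')
cv2.imwrite('pics/both1.png',np.vstack([a['pixels'],b['pixels']])[:, :])
for d in(a,b): print(d['eye'],d['rotation'],d['intrinsics'])
s=ctrl.state();print(s['t'],s['eef_pos'],s['tool_rot'],s['grip_width'],s['force'],ctrl.grip_depth)
E
```

```text
pics
[ 0.47375602 -0.01937612  1.19672389] [[-2.58423084e-02 -9.95667786e-01  8.93187253e-02]
 [-9.99661537e-01  2.60067547e-02  6.77641203e-04]
 [-2.99759569e-03 -8.92709825e-02 -9.96002865e-01]] [[352.56414465   0.         259.12243471]
 [  0.         352.56414465 192.45007119]
 [  0.           0.           1.        ]]
[ 0.15205991 -0.42171602  1.01062115] [[ 0.71750328 -0.57417415  0.39435147]
 [-0.69647184 -0.60012562  0.39341608]
 [ 0.01077108 -0.55693202 -0.83048823]] [[369.174001     0.         254.45683358]
 [  0.         369.174001   195.4987506 ]
 [  0.           0.           1.        ]]
0.1 [0.27102065 0.56264178 0.23049905] [[ 4.33910753e-01  9.00955672e-01 -5.79529348e-04]
 [ 9.00954505e-01 -4.33911126e-01 -1.45407479e-03]
 [-1.56152117e-03  1.08809113e-04 -9.99998775e-01]] 0.08524529744864165 [-0.52090038 -0.44563034 -0.81087916] 0.0187
```

View pics/top1.png

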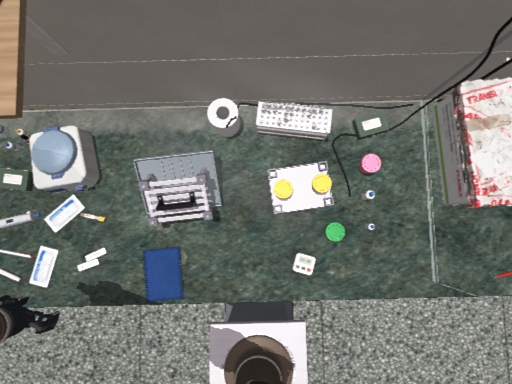

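View pics/side1.png

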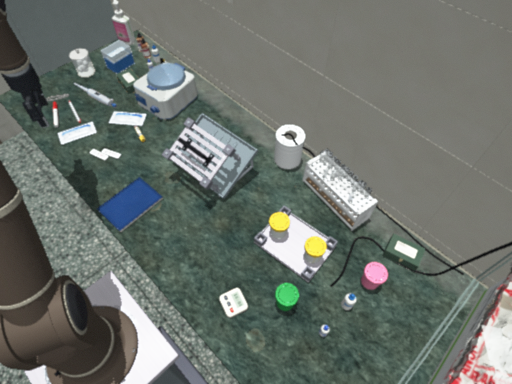

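Top view: upper tier on its tray at (178,198), lower tier at (301,188), with yellow cups at (284,188) and (321,183). The white bottles are at (370,194), probably the larger, and (372,227). The green (335,232) and pink (371,163) cups are look-alikes, as are the small vials at far left (9,145). The side view agrees: bottles at (348,300) and (325,329), tier at (297,243).

```bash
python3 - <<'E'
from h import *
for n,(u0,u1,v0,v1) in {'top':(340,400,170,250),'side':(310,370,280,345)}.items():
    d=np.load('pics/%s1.npz'%n);P=pts(d);w=P[v0:v1,u0:u1]
    m=(w[...,2]>.012)
    k,l,st,c=cv2.connectedComponentsWithStats(m.astype(np.uint8))
    for i in range(1,k):
        if st[i,4]<8: continue
        q=w[l==i];print(n,c[i]+[u0,v0],st[i,4],q.min(0).round(4),q.max(0).round(4),'top pts',q[q[:,2]>q[:,2].max()-.008].mean(0).round(4))
# lower tier & upper tier from top
for n,bx in {'top':(260,345,150,222),'side':(245,345,200,290)}.items():
    d=np.load('pics/%s1.npz'%n);P=pts(d);u0,u1,v0,v1=bx;w=P[v0:v1,u0:u1].reshape(-1,3)
    col=d['pixels'][v0:v1,u0:u1].reshape(-1,3).astype(int)
    cup=w[(w[:,2]>.06)&(w[:,2]<.1)&(col[:,2]-col[:,0]>80)]
    _,lab,cen=cv2.kmeans(cup.astype(np.float32),2,None,(3,50,1e-4),5,0);print(n,'cups',cen, cup[:,2].max())
    dk=w[(w[:,2]>.005)&(w[:,2]<.05)];dk=dk[(col.min(1)>60)[(w[:,2]>.005)&(w[:,2]<.05)]]
    r=cv2.minAreaRect((dk[:,:2]*1000).astype(np.float32));print(n,'tier',r,np.percentile(dk[:,2],[10,50,90,98]))
d=np.load('pics/top1.npz')['pixels'];e=np.load('pics/side1.npz')['pixels']
f=lambda p,u,v,w,h:cv2.resize(p[v:v+h,u:u+w],(400,int(h*400/w)),interpolation=2)
cv2.imwrite('pics/crop1.png',np.hstack([f(d,330,170,80,80),f(e,300,275,80,80)]))
E
```

```text
top [368.88095238 170.83333333] 42 [ 0.6316 -0.4019  0.0157] [ 0.6466 -0.3631  0.07  ] top pts [ 0.6361 -0.3819  0.0671]
top [348.62162162 188.59459459] 37 [ 0.5588 -0.3232  0.0123] [ 0.6108 -0.3129  0.0403] top pts [ 0.5638 -0.3174  0.0356]
top [368.41836735 194.64285714] 98 [ 0.5463 -0.3919  0.0133] [ 0.5751 -0.3644  0.0824] top pts [ 0.5602 -0.3784  0.0779]
top [370.07407407 226.14814815] 54 [ 0.4482 -0.3887  0.0133] [ 0.468  -0.3706  0.0583] top pts [ 0.4567 -0.3816  0.0539]
top [341.671875 231.671875] 64 [ 0.4199 -0.2869  0.0624] [ 0.4673 -0.2712  0.0726] top pts [ 0.4423 -0.2777  0.0682]
side [333.65384615 282.92307692] 26 [ 0.5605 -0.3204  0.0135] [ 0.5959 -0.3139  0.0344] top pts [ 0.5663 -0.3171  0.03  ]
side [366.2826087  282.76086957] 46 [ 0.6329 -0.3924  0.0128] [ 0.6441 -0.3663  0.0644] top pts [ 0.6337 -0.3818  0.0595]
side [348.84756098 300.54268293] 164 [ 0.5467 -0.3926  0.0128] [ 0.5759 -0.3624  0.0782] top pts [ 0.561  -0.377   0.0737]
side [324.11235955 329.82022472] 89 [ 0.4472 -0.3907  0.012 ] [ 0.4691 -0.3691  0.0581] top pts [ 0.4568 -0.3799  0.0539]
top cups [[ 0.5994149  -0.21882229  0.07752565]
 [ 0.5840899  -0.09430224  0.07739269]] 0.08411612287648906
top tier ((601.5093383789062, -164.78749084472656), (285.26251220703125, 242.48081970214844), 88.51760864257812) [0.00706706 0.01052558 0.02323338 0.03537237]
side cups [[ 0.58439374 -0.09378329  0.07685366]
 [ 0.59932464 -0.21892582  0.07685011]] 0.08207468438118193
side tier ((612.0874633789062, -131.33477783203125), (294.38848876953125, 302.2319641113281), 34.39972686767578) [0.00736584 0.01074823 0.03177261 0.04182957]
```

View pics/crop1.png

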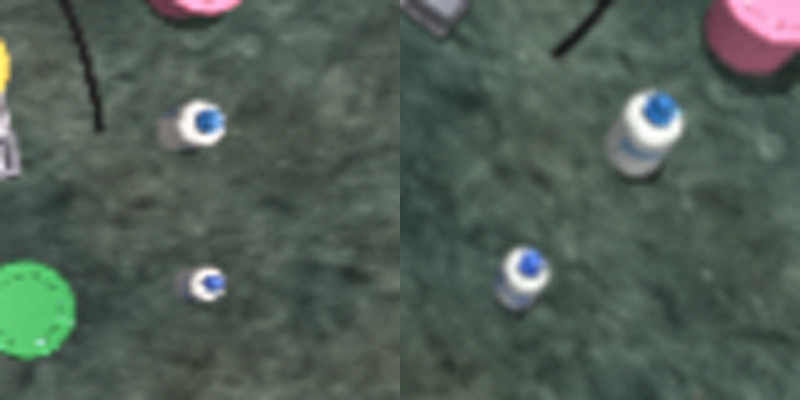

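The crop confirms the buffer bottle at top (370,194), side (348,300), with its top at about 78 mm. The small one at top (372,227) has its top at about 58 mm. Next I rise and go over the lower tier for a wrist-camera look.

```bash
python3 -m handwheel '{"linear":[[0,0,40],[0,0,80],[10,-20,120],[30,-60,150],[50,-100,150],[65,-140,150],[80,-180,150],[95,-220,150],[110,-260,150],[125,-300,150],[140,-340,150],[155,-380,150]],"yaw":[-5,-10,-15,-20,-25,-30,-35,-40,-45,-50,-55,-57]}' 1
python3 -m handwheel '{"linear":[[15,-35,0],[30,-70,0],[45,-105,0],[60,-140,0],[75,-175,0],[90,-210,0],[105,-245,0],[120,-280,0],[130,-310,0],[135,-330,0],[135,-330,0],[135,-330,0]],"yaw":[0,0,0,0,0,0,0,0,0,0,0,0]}'
python3 - <<'E'
from h import *
d=grab('wrist','wr1');s=ctrl.state();print(s['eef_pos'],s['tool_rot'],d['eye'],d['rotation'],d['intrinsics'])
E
```

```text
t: 1.1
eef_pos: [0.4179, 0.2033, 0.3812]
tool_rot: [[0.993, 0.122, -0.0], [0.122, -0.993, 0.0], [-0.0, -0.0, -1.0]]
force: [0.5, 0.1, 0.1]
grip_width: 0.0854
t: 2.1
eef_pos: [0.5525, -0.1257, 0.3807]
tool_rot: [[0.992, 0.124, -0.001], [0.124, -0.992, -0.0], [-0.001, 0.0, -1.0]]
force: [0.4, -0.2, -0.3]
grip_width: 0.0856
[ 0.55259359 -0.12419842  0.38078802] [[ 9.91990662e-01  1.26306750e-01 -1.06352026e-03]
 [ 1.26307214e-01 -9.91991100e-01  3.80513806e-04]
 [-1.00694117e-03 -5.11796424e-04 -9.99999362e-01]] [ 0.54238819 -0.04913524  0.52331517] [[ 0.99226418  0.11852666  0.03692202]
 [ 0.1241375  -0.94420053 -0.30508236]
 [-0.0012986   0.30730571 -0.95160996]] [[320.50915571   0.         257.34039575]
 [  0.         320.50915571 190.65099959]
 [  0.           0.           1.        ]]
```

View pics/wr1.png

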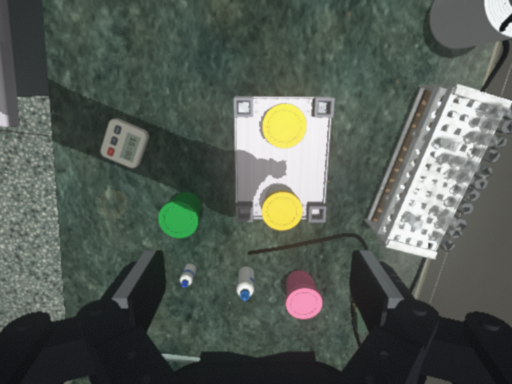

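Wrist view: the lower tier's corner blocks are at (244,107), (323,106), (245,211) and (317,212), and its cups at (285,125) and (282,211). The buffer bottle is at (246,285), the small bottle at (188,275), and the look-alike cups are green (180,216) and pink (303,297). Next I fit the tier from the blocks.

```bash
cat > fit.py <<'E'
from h import *
from scipy.optimize import minimize
def blocks(d,cups,rough):
    """tier x,y,yaw from the corner blocks' tops (z~0.034)"""
    w=pts(d).reshape(-1,3);w=w[np.isfinite(w[:,0])]
    w=w[(w[:,2]>.028)&(w[:,2]<.041)]
    for c in cups: w=w[np.hypot(*(w[:,:2]-c).T)>.037]
    w=w[np.hypot(*(w[:,:2]-rough[:2]).T)<.135]
    a=rough[2]
    def loc(p,x=w):
        c,s=np.cos(p[2]),np.sin(p[2]);q=(x[:,:2]-p[:2]);return np.c_[q[:,0]*c+q[:,1]*s,-q[:,0]*s+q[:,1]*c]
    def cost(p):
        q=np.abs(loc(p))-[.060,.085];e=np.maximum(np.abs(q)-.0125,0);return np.minimum(e,.006).__pow__(2).sum()
    r=minimize(cost,rough,method='Nelder-Mead',options=dict(xatol=1e-6,fatol=1e-12,initial_simplex=[rough,rough+[.006,0,0],rough+[0,.006,0],rough+[0,0,.04]]))
    q=loc(r.x);cs=[]
    for sx in(-1,1):
        for sy in(-1,1):
            m=(np.abs(q-[.06*sx,.085*sy])<.018).all(1);cs.append((m.sum(),(q[m].min(0)*.5+q[m].max(0)*.5).round(4) if m.any() else None,np.median(w[m,2]) if m.any() else 0))
    return r.x,r.fun,len(w),cs
E
python3 - <<'E'
from fit import *
cups=np.array([[.5994,-.2188],[.5841,-.0943]])
for f in('wr1','top1','side1'):
    x,fn,n,cs=blocks(np.load('pics/%s.npz'%f),cups,np.array([.592,-.157,.12]));print(f,x.round(4),np.degrees(x[2]),fn,n,cs)
d=np.load('pics/wr1.npz')
K=d['intrinsics'];R=d['rotation']
def ray(u,v,z):
    r=R@[(u-K[0,2])/K[0,0],(v-K[1,2])/K[1,1],1];return (d['eye']+r*(z-d['eye'][2])/r[2])[:2]
C=np.array([ray(*p,.034) for p in((244,107),(323,106),(245,211),(317,212))]);print(C.round(4),C.mean(0),[np.linalg.norm(C[i]-C[j]) for i,j in((0,1),(2,3),(0,2),(1,3))])
P=pts(d);w=P.reshape(-1,3)
for c,h in(((.5606,-.3777),.1),((.4568,-.380),.1),((.5994,-.2188),.1),((.5841,-.0943),.1)):
    q=w[(np.hypot(w[:,0]-c[0],w[:,1]-c[1])<.045)&(w[:,2]>.02)&(w[:,2]<.1)];t=q[q[:,2]>q[:,2].max()-.008];print(len(q),t.mean(0).round(4),q[:,2].max().round(4))
E
```

```text
wr1 [ 0.5937 -0.1568  0.1191] 6.821913607273049 0.00033843862409661595 889 [(np.int64(190), array([-0.0598, -0.0849]), np.float64(0.03324601085010423)), (np.int64(233), array([-0.06  ,  0.0848]), np.float64(0.0334157727056516)), (np.int64(212), array([ 0.0604, -0.0852]), np.float64(0.033189156557271504)), (np.int64(254), array([0.0601, 0.0847]), np.float64(0.03343995366751912))]
top1 [ 0.5936 -0.157   0.1185] 6.789597175243283 6.400372896409298e-05 184 [(np.int64(48), array([-0.0597, -0.0849]), np.float64(0.03330502155331383)), (np.int64(44), array([-0.0598,  0.0848]), np.float64(0.03381315586353817)), (np.int64(47), array([ 0.0599, -0.085 ]), np.float64(0.033421800673181234)), (np.int64(45), array([0.0598, 0.0849]), np.float64(0.03429460702936793))]
side1 [ 0.5949 -0.1549  0.1201] 6.881859073565369 0.00016284060629062668 245 [(np.int64(74), array([-0.0597, -0.0848]), np.float64(0.03281218642020295)), (np.int64(65), array([-0.0597,  0.0853]), np.float64(0.03299892770015267)), (np.int64(60), array([ 0.0606, -0.0848]), np.float64(0.03233695354953975)), (np.int64(46), array([0.0605, 0.0848]), np.float64(0.0327510205320759))]
[[ 0.5256 -0.0794]
 [ 0.6413 -0.0635]
 [ 0.5457 -0.2433]
 [ 0.663  -0.2303]] [ 0.59390205 -0.15411854] [np.float64(0.1167838014624686), np.float64(0.11801708136518442), np.float64(0.1650982326174107), np.float64(0.16823830531198058)]
399 [ 0.5615 -0.3777  0.0747] 0.0787
200 [ 0.4577 -0.3801  0.0541] 0.0585
1429 [ 0.5996 -0.2186  0.0772] 0.0803
1589 [ 0.5846 -0.0949  0.0773] 0.0802
```

```bash
python3 -m handwheel '{"linear":[[0,-35,-20],[0,-70,-40],[0,-105,-60],[0,-140,-80],[0,-175,-100],[0,-205,-120],[4,-235,-140],[8,-253,-160],[8,-253,-190],[8,-253,-220],[8,-253,-220],[8,-253,-220]],"yaw":[-7,-14,-21,-28,-35,-42,-49,-56,-63,-70,-70,-70]}' 0.65
python3 -m handwheel '{"linear":[[0,0,0],[0,0,0],[0,0,0]],"yaw":[0,0,0]}'
python3 -c "
from h import *
s=ctrl.state();print(s['q'],s['eef_pos'])"
```

```text
t: 3.15
eef_pos: [0.5611, -0.375, 0.16]
tool_rot: [[0.464, -0.886, -0.003], [-0.886, -0.464, 0.002], [-0.003, 0.002, -1.0]]
force: [-0.4, 0.2, -0.1]
grip_width: 0.0556
t: 3.4
eef_pos: [0.5618, -0.3777, 0.1636]
tool_rot: [[0.461, -0.888, 0.003], [-0.888, -0.461, -0.001], [0.002, -0.002, -1.0]]
force: [-0.4, 0.4, 0.4]
grip_width: 0.0554
[-0.0211691   0.69899367  0.87636913  1.57463276 -0.57670909  1.14054368
 -0.10669455] [ 0.56180648 -0.37773051  0.16364321]
```

```bash
python3 -m handwheel '{"linear":[[-1,0,-30],[-1,0,-60],[-1,0,-90],[-1,0,-115],[-1,0,-132],[-1,0,-132],[-1,0,-132]],"yaw":[0,0,0,0,0,0,0]}'
python3 -m handwheel '{"linear":[[0,0,0],[0,0,0],[0,0,0],[0,0,0],[0,0,0],[0,0,0],[0,0,0],[0,0,0]],"yaw":[0,0,0,0,0,0,0,0]}' 0.2 30
```

```text
t: 3.98
eef_pos: [0.5601, -0.3776, 0.03]
tool_rot: [[0.459, -0.888, 0.0], [-0.888, -0.459, 0.0], [0.0, -0.0, -1.0]]
force: [-0.9, -0.3, 0.5]
grip_width: 0.0554
t: 4.65
eef_pos: [0.5609, -0.3784, 0.0315]
tool_rot: [[0.459, -0.889, 0.003], [-0.889, -0.459, -0.002], [0.003, -0.002, -1.0]]
force: [-0.4, 0.2, 7.3]
grip_width: 0.0293
```

```bash
python3 -m handwheel '{"linear":[[0,0,20],[0,0,50],[0,0,85],[0,0,115],[0,20,135],[3,50,140],[8,80,140],[13,110,140],[18,140,140],[23,170,140],[28,200,140],[33,221,140]],"yaw":[0,0,5,12,19,26,33,40,47,54,61,68]}'
python3 -m handwheel '{"linear":[[0,0,0],[0,0,0],[0,0,0],[0,0,0]],"yaw":[1.5,1.5,1.5,1.5]}'
python3 - <<'E'
from fit import *
cups=np.array([[.5994,-.2188],[.5841,-.0943]])
for n in('top','side'):
    d=grab(n,n+'2');x,fn,k,cs=blocks(d,cups,np.array([.592,-.157,.12]));print(n,x.round(4),np.degrees(x[2]),k)
    q=pts(d).reshape(-1,3);q=q[(np.hypot(q[:,0]-.594,q[:,1]+.157)<.025)&(q[:,2]>.12)&(q[:,2]<.19)];print(len(q),q.min(0),q.max(0))
d=grab('wrist','wr2');P=pts(d).reshape(-1,3);q=P[(np.hypot(P[:,0]-.594,P[:,1]+.157)<.03)&(P[:,2]>.12)&(P[:,2]<.25)];print(len(q),q.min(0) if len(q) else 0,q.max(0) if len(q) else 0)
a,b=cv2.imread('pics/side2.png'),cv2.imread('pics/wr2.png')
cv2.imwrite('pics/v2.png',np.hstack([cv2.resize(a[130:300,210:380],(384,384)),cv2.resize(b,(400,384))]))
E
```

```text
t: 5.65
eef_pos: [0.5932, -0.1532, 0.17]
tool_rot: [[0.995, 0.1, 0.001], [0.1, -0.995, 0.001], [0.001, -0.001, -1.0]]
force: [0.6, 1.0, -2.2]
grip_width: 0.0294
t: 5.98
eef_pos: [0.5924, -0.1583, 0.1697]
tool_rot: [[0.993, 0.114, 0.0], [0.114, -0.993, -0.001], [0.0, 0.001, -1.0]]
force: [-0.9, -0.1, -0.1]
grip_width: 0.0292
top [ 0.5936 -0.1572  0.1191] 6.822208621301841 92Traceback (most recent call last):
  File "<stdin>", line 5, in <module>
    return umr_minimum(a, axis, None, out, keepdims, initial, where)
ValueError: zero-size array to reduction operation minimum which has no identity
```

```bash
python3 - <<'E'
from h import *
d=grab('side','side2');e=grab('wrist','wr2')
for d in(d,e):
    P=pts(d).reshape(-1,3);col=d['pixels'].reshape(-1,3).astype(int);q=P[(np.hypot(P[:,0]-.594,P[:,1]+.157)<.03)&(P[:,2]>.11)&(P[:,2]<.25)&(col.min(1)>110)];print(len(q),q.min(0) if len(q) else 0,q.max(0) if len(q) else 0)
a,b=cv2.imread('pics/side2.png'),cv2.imread('pics/wr2.png')
cv2.imwrite('pics/v2.png',np.hstack([cv2.resize(a[130:300,210:380],(384,384)),cv2.resize(b,(400,384))]))
E
```

```text
74 [ 0.56563955 -0.17633644  0.13817803] [ 0.60319915 -0.14976085  0.23812299]
3187 [ 0.57719781 -0.16787937  0.13857041] [ 0.61904498 -0.14294138  0.20800136]
```

View pics/v2.png

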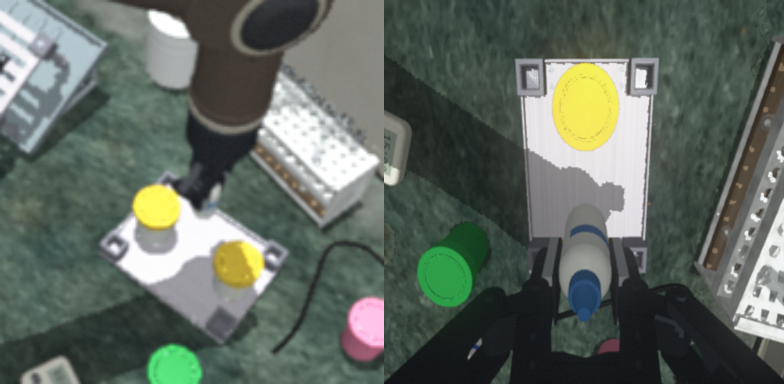

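The left panel (side view) shows the gripper over the tier, between the cups. The right panel (wrist view) shows the bottle upright in the jaws near (585,240), its underside measured at about 138 mm. I lower it now.

```bash
python3 -m handwheel '{"linear":[[0,0,-30],[0,0,-60],[0,0,-85],[0,0,-105],[0,0,-118],[0,0,-124],[0,0,-127],[0,0,-128.5],[0,0,-128.5],[0,0,-128.5]],"yaw":[0,0,0,0,0,0,0,0,0,0]}'
```

```text
t: 6.97
eef_pos: [0.5935, -0.1568, 0.0419]
tool_rot: [[0.993, 0.118, 0.002], [0.118, -0.993, -0.0], [0.002, 0.0, -1.0]]
force: [0.2, 0.3, -0.1]
grip_width: 0.0291
```

```bash
python3 -m handwheel '{"linear":[[0,0,-0.5],[0,0,-0.5],[0,0,-0.5],[0,0,-0.5],[0,0,-0.5],[0,0,-0.5]],"yaw":[0,0,0,0,0,0]}' 0.6
python3 -m handwheel '{"linear":[[0,0,15],[0,0,45],[0,0,80],[0,0,120],[0,0,160],[0,0,200],[-5,20,240],[-10,50,280],[-15,80,300],[-20,120,320],[-25,155,320],[-30,190,320]],"yaw":[0,0,0,0,0,0,0,0,0,0,0,0]}'
python3 - <<'E'
from fit import *
cups=np.array([[.5994,-.2188],[.5841,-.0943]])
for n in('top','side'):
    d=grab(n,n+'3');x,fn,k,cs=blocks(d,np.vstack([cups,[.594,-.157]]),np.array([.592,-.157,.12]));print(n,x.round(4),np.degrees(x[2]),k)
    q=pts(d).reshape(-1,3);q=q[(np.hypot(q[:,0]-.594,q[:,1]+.157)<.03)&(q[:,2]>.05)&(q[:,2]<.1)];t=q[q[:,2]>q[:,2].max()-.012];print(len(q),q.min(0),q.max(0),t.mean(0))
# upper tier cloud
d=np.load('pics/top1.npz');P=pts(d);w=P[130:235,125:230].reshape(-1,3);w=w[w[:,2]>.008]
col=d['pixels'][130:235,125:230].reshape(-1,3)
print(np.nanmin(w,0),np.nanmax(w,0))
E
```

```text
t: 7.47
eef_pos: [0.5928, -0.1565, 0.0404]
tool_rot: [[0.993, 0.118, 0.0], [0.118, -0.993, -0.0], [0.0, 0.0, -1.0]]
force: [-1.3, 0.7, 0.1]
grip_width: 0.0515
t: 8.47
eef_pos: [0.5629, 0.0353, 0.3625]
tool_rot: [[0.993, 0.118, 0.004], [0.118, -0.993, 0.002], [0.004, -0.001, -1.0]]
force: [0.8, 0.3, -0.1]
grip_width: 0.0512
top [ 0.5936 -0.1569  0.1202] 6.884676814494326 183
71 [ 0.57954319 -0.1708042   0.05097144] [ 0.6060248  -0.14215674  0.09028389] [ 0.59297842 -0.1568513   0.0822847 ]
side [ 0.5949 -0.1549  0.1192] 6.830988192651434 237
100 [ 0.57810511 -0.17009927  0.05062457] [ 0.60832133 -0.14184679  0.08952061] [ 0.59331367 -0.15523319  0.0834255 ]
[0.47646404 0.07359625 0.00823784] [0.7963188  0.41162074 0.18333405]
```

```bash
python3 -m handwheel '{"linear":[[0,35,10],[0,70,20],[0,105,30],[-5,140,30],[-5,175,30],[-5,210,30],[-5,245,30],[-5,265,30],[-5,265,30],[-5,265,30]],"yaw":[0,0,0,0,0,0,0,0,0,0]}'
python3 - <<'E'
from h import *
d=grab('wrist','wr3');P=pts(d);print(ctrl.state()['eef_pos'])
E
```

```text
t: 9.4
eef_pos: [0.5578, 0.2986, 0.3895]
tool_rot: [[0.993, 0.12, -0.001], [0.12, -0.993, -0.002], [-0.001, 0.002, -1.0]]
force: [-0.5, -1.2, 1.2]
grip_width: 0.0513
[0.55827602 0.29698611 0.38994184]
```

View pics/wr3.png

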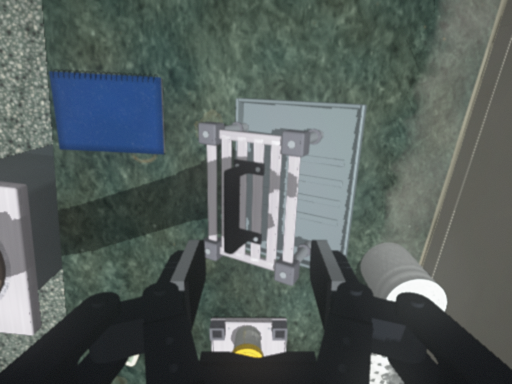

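The wrist view shows the upper tier: black handle bar from (234,165) to (236,250), corner caps at (208,133), (295,142), (211,250) and (286,272). I measure the handle from this view and cross-check with the top view.

```bash
python3 - <<'E'
from h import *
for f,(u0,u1,v0,v1) in {'wr3':(195,312,120,285),'top1':(130,225,145,230),'side1':(160,260,110,200),'top3':(130,225,145,230)}.items():
    d=np.load('pics/%s.npz'%f);P=pts(d)[v0:v1,u0:u1].reshape(-1,3);col=d['pixels'][v0:v1,u0:u1].reshape(-1,3).astype(int)
    up=np.array([-np.sin(np.radians(28)),0,np.cos(np.radians(28))])
    h=P@up
    dark=(col.max(1)<75)
    lim=np.nanmax(h[dark&(P[:,2]>.1)])
    m=dark&(h>lim-.012)&(P[:,2]>.09)
    q=P[m];c=q.mean(0);_,S,V=np.linalg.svd(q-c);a=V[0]*np.sign(V[0][1])
    t=(q-c)@a
    ends=np.percentile(t,[0.5,99.5]);cen=c+a*ends.mean()
    print(f,m.sum(),'lim',lim.round(4),'top centre',cen.round(4),'axis',a.round(3),'len',np.ptp(ends).round(4),'yaw',np.degrees(np.arctan2(-a[0],a[1])).round(2))
    # deck plane: bright points
    br=(col.min(1)>130)&(h<lim-.03)&(h>lim-.065)&(P[:,2]>.06);B=P[br]
    for _ in range(5):
        c2=np.median(B,0);n=np.linalg.svd(B-B.mean(0),full_matrices=False)[2][2];n*=np.sign(n[2]);r=(B-B.mean(0))@n;B=B[np.abs(r)<2*np.std(r)+1e-4]
    print('  deck',len(B),B.mean(0).round(4),n.round(3),'tilt',np.degrees(np.arccos(n[2])).round(2),'handle top above',((cen-B.mean(0))@n).round(4), 'dir',np.degrees(np.arctan2(-n[1],-n[0])).round(1), 'grip',(cen-n*.010).round(4))
E
```

```text
wr3 214 lim 0.1207 top centre [0.5315 0.2975 0.4113] axis [-0.149  0.989  0.022] len 0.0167 yaw 8.56
  return _methods._mean(a, axis=axis, dtype=dtype,
  ret = um.true_divide(
<stdin>:16: RuntimeWarning: Mean of empty slice.
Traceback (most recent call last):
IndexError: index 2 is out of bounds for axis 0 with size 0
```

```bash
cat > up.py <<'E'
from h import *
def upper(d,box,zmax=.22,upv=(-.469,0,.883)):
    u0,u1,v0,v1=box;P=pts(d)[v0:v1,u0:u1].reshape(-1,3);col=d['pixels'][v0:v1,u0:u1].reshape(-1,3).astype(int)
    ok=np.isfinite(P[:,0])&(P[:,2]<zmax)&(P[:,2]>.06);P=P[ok];col=col[ok];h=P@np.array(upv)
    dark=col.max(1)<80;lim=np.percentile(h[dark],99)
    q=P[dark&(h>lim-.008)];c=q.mean(0);a=np.linalg.svd(q-c)[2][0];a=a*np.sign(a[1]);e=np.percentile((q-c)@a,[.5,99.5]);cen=c+a*e.mean()
    B=P[(col.min(1)>120)&(h<lim-.035)&(h>lim-.07)]
    for _ in range(6):
        n=np.linalg.svd(B-B.mean(0),full_matrices=False)[2][2];n=n*np.sign(n[2]);r=(B-B.mean(0))@n;B=B[np.abs(r)<2*np.std(r)+1e-4]
    print(len(q),'top',cen.round(4),'axis',a.round(3),'len',np.ptp(e).round(4),'yaw',np.degrees(np.arctan2(-a[0],a[1])).round(2),'| deck',len(B),B.mean(0).round(4),n.round(3),'tilt',np.degrees(np.arccos(n[2])).round(2),'top-deck',((cen-B.mean(0))@n).round(4),'grip',(cen-n*.010).round(4))
E
python3 - <<'E'
from up import *
for f,b in {'wr3':(195,312,120,285),'top1':(130,225,145,230),'side1':(160,260,110,200)}.items():
    try: print(f);upper(np.load('pics/%s.npz'%f),b)
    except Exception as e: print(e)
E
```

```text
wr3
890 top [0.5313 0.2301 0.1775] axis [-0.082  0.997 -0.007] len 0.1046 yaw 4.69 | deck 5359 [0.5613 0.2411 0.1374] [-0.469 -0.042  0.882] tilt 28.11 top-deck 0.05 grip [0.536  0.2305 0.1687]
top1
151 top [0.5309 0.228  0.1778] axis [-0.066  0.998 -0.006] len 0.1028 yaw 3.76 | deck 1259 [0.5561 0.2303 0.134 ] [-0.47  -0.041  0.882] tilt 28.17 top-deck 0.0506 grip [0.5356 0.2284 0.1689]
side1
89 top [0.5306 0.2268 0.1774] axis [-0.086  0.996  0.009] len 0.1015 yaw 4.94 | deck 1143 [0.5546 0.2282 0.1326] [-0.469 -0.044  0.882] tilt 28.09 top-deck 0.0508 grip [0.5353 0.2273 0.1685]
```

```bash
python3 -m handwheel '{"linear":[[-8,-25,-20],[-15,-50,-50],[-22,-69,-85],[-22,-69,-120],[-22,-69,-150],[-22,-69,-150],[-22,-69,-150],[-22,-69,-150]],"yaw":[-2,-2,-2,-2,-2,-2,-2,-2]}' 0.5
python3 - <<'E'
from up import *
d=grab('wrist','wr4');upper(d,(0,512,0,384),.19)
cv2.imwrite('pics/wr4.png',d['pixels'][:,60:460])
s=ctrl.state();print(s['eef_pos'],s['tool_rot'][0])
E
```

```text
t: 10.12
eef_pos: [0.5371, 0.2286, 0.2424]
tool_rot: [[0.997, 0.082, 0.002], [0.082, -0.997, 0.001], [0.002, -0.001, -1.0]]
force: [-0.4, -0.0, 0.3]
grip_width: 0.0424
2758 top [0.531  0.2296 0.1774] axis [-0.076  0.997 -0.005] len 0.1051 yaw 4.38 | deck 13562 [0.5627 0.256  0.1389] [-0.47  -0.042  0.882] tilt 28.13 top-deck 0.05 grip [0.5356 0.23   0.1686]
[0.53734038 0.22911999 0.24275037] [0.99659083 0.08244151 0.00317971]
```

View pics/wr4.png

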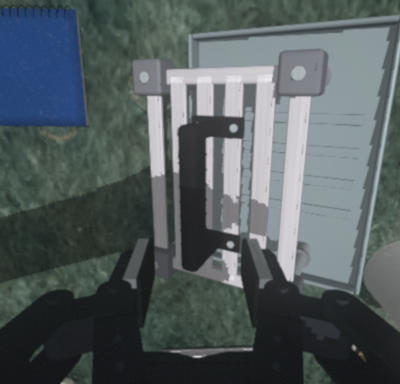

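The open jaws straddle the handle line, with the bar at about crop (192,195). All three views agree on the grip point to within about 3 mm. I descend and grip at low force.

```bash
python3 -m handwheel '{"linear":[[-1,0.5,-25],[-1,0.5,-50],[-1,0.5,-70],[-1,0.5,-84],[-1,0.5,-90],[-1,0.5,-90],[-1,0.5,-90]],"yaw":[0,0,0,0,0,0,0]}'
python3 -m handwheel '{"linear":[[0,0,0],[0,0,0],[0,0,0],[0,0,0],[0,0,0],[0,0,0],[0,0,0],[0,0,0]],"yaw":[0,0,0,0,0,0,0,0]}' 0.0 25
```

```text
t: 10.75
eef_pos: [0.5358, 0.2302, 0.1518]
tool_rot: [[0.997, 0.083, 0.002], [0.083, -0.997, 0.001], [0.002, -0.001, -1.0]]
force: [-0.2, 0.2, 0.6]
grip_width: 0.0429
t: 11.42
eef_pos: [0.5342, 0.2302, 0.1519]
tool_rot: [[0.996, 0.084, -0.001], [0.084, -0.996, 0.001], [-0.001, -0.001, -1.0]]
force: [-5.4, -1.3, 8.5]
grip_width: 0.0201
```

```bash
python3 -m handwheel '{"linear":[[0,0,4],[0,0,10],[0,0,18],[0,0,27],[0,0,37],[0,0,48],[0,0,60],[0,0,72],[0,0,84],[0,0,96],[0,0,108],[0,0,120]],"yaw":[0,0,0,0,0,0,0,0,0,0,0,0]}'
python3 -m handwheel '{"linear":[[0,0,15],[0,0,30],[0,0,40],[0,0,40],[0,0,40],[0,0,40]],"yaw":[0,0,0,0,0,0]}' 0 60
python3 - <<'E'
from h import *
d=grab('side','side4');e=grab('wrist','wr5');f=grab('top','top5')
cv2.imwrite('pics/v4.png',np.hstack([cv2.resize(d['pixels'][40:240,120:320],(384,384)),cv2.resize(e['pixels'][:,64:448],(384,384))]))
E
```

```text
t: 12.42
eef_pos: [0.5348, 0.2299, 0.2716]
tool_rot: [[0.997, 0.083, 0.0], [0.083, -0.997, 0.0], [0.0, -0.0, -1.0]]
force: [-0.5, 0.1, -4.1]
grip_width: 0.0196
t: 12.92
eef_pos: [0.5344, 0.2299, 0.3095]
tool_rot: [[0.997, 0.084, -0.001], [0.084, -0.997, -0.001], [-0.001, 0.0, -1.0]]
force: [0.4, -0.9, -4.1]
grip_width: 0.0179
```

View pics/v4.png

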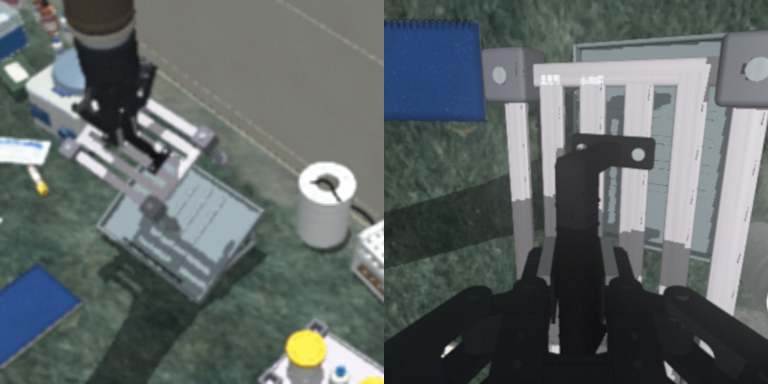

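The tier is lifted clear. In the side view (left) its caps are at (70,147), (205,140) and (150,205); in the wrist view (right) the bar is held at (580,260). It is still tilted, since the width of 17.9 mm should come down to 14. I squeeze harder to level it.

```bash
python3 -m handwheel '{"linear":[[0,0,0],[0,0,0],[0,0,0],[0,0,0],[0,0,0],[0,0,0],[0,0,0],[0,0,0],[0,0,0],[0,0,0]],"yaw":[0,0,0,0,0,0,0,0,0,0]}' 0 120
python3 - <<'E'
from up import *
e=grab('wrist','wr6');upper(e,(40,480,0,384),.36,(0,0,1))
P=pts(e)
for b in((60,470,20,250),):
    u0,u1,v0,v1=b;w=P[v0:v1,u0:u1].reshape(-1,3);c=e['pixels'][v0:v1,u0:u1].reshape(-1,3).min(1);w=w[(c>150)&(w[:,2]>.2)]
    n=np.linalg.svd(w-w.mean(0),full_matrices=False)[2][2];n*=np.sign(n[2]);print(len(w),w.mean(0),n,np.degrees(np.arccos(n[2])))
E
```

```text
t: 13.9
eef_pos: [0.5348, 0.23, 0.3103]
tool_rot: [[0.997, 0.083, 0.0], [0.083, -0.997, 0.0], [0.0, -0.0, -1.0]]
force: [0.7, -0.3, -4.3]
grip_width: 0.0156
2078 top [0.5335 0.2376 0.3565] axis [0.997 0.081 0.   ] len 0.0772 yaw -85.33 | deck 16459 [0.5836 0.2735 0.3048] [-0.406 -0.035  0.913] tilt 24.02 top-deck 0.0688 grip [0.5375 0.238  0.3474]
22725 [0.55928464 0.28464229 0.29484867] [-0.40874865 -0.05303892  0.9111045 ] 24.341565700978073
```

```bash
python3 - <<'E'
from h import *
for f in('wr5','wr6','top5','side4'):
    e=np.load('pics/%s.npz'%f);P=pts(e);w=P.reshape(-1,3);c=e['pixels'].reshape(-1,3).min(1)
    w=w[(c>120)&(w[:,2]>.19)&(w[:,2]<.36)&(np.hypot(w[:,0]-.55,w[:,1]-.23)<.15)]
    for _ in range(6):
        n=np.linalg.svd(w-w.mean(0),full_matrices=False)[2][2];n=n*np.sign(n[2]);r=(w-w.mean(0))@n;w=w[np.abs(r)<2*r.std()+1e-4]
    print(f,len(w),w.mean(0).round(4),n.round(3),np.degrees(np.arccos(n[2])).round(2))
E
python3 -m handwheel '{"linear":[[0,0,0],[0,0,0],[0,0,0],[0,0,0]],"yaw":[0,0,0,0]}' 0 120
python3 - <<'E'
from h import *
e=grab('wrist','wr7');cv2.imwrite('pics/wr7c.png',cv2.resize(e['pixels'][100:384,120:400],(560,568)));s=ctrl.state();print(s['moment'],s['force'])
E
```

```text
wr5 24769 [0.5628 0.2768 0.2957] [-0.429 -0.036  0.902] 25.53
wr6 24041 [0.5625 0.2778 0.2956] [-0.406 -0.035  0.913] 24.02
top5 900 [0.5599 0.1914 0.2908] [-0.426 -0.033  0.904] 25.31
side4 1047 [0.5488 0.2124 0.2861] [-0.431 -0.037  0.901] 25.65
t: 14.28
eef_pos: [0.5348, 0.23, 0.3103]
tool_rot: [[0.997, 0.083, 0.0], [0.083, -0.997, 0.0], [0.0, -0.0, -1.0]]
force: [-0.7, 0.8, -4.4]
grip_width: 0.0159
[-0.01600153  0.03211007  0.02571195] [ 0.78558232 -0.52028765 -3.12128254]
```

View pics/wr7c.png

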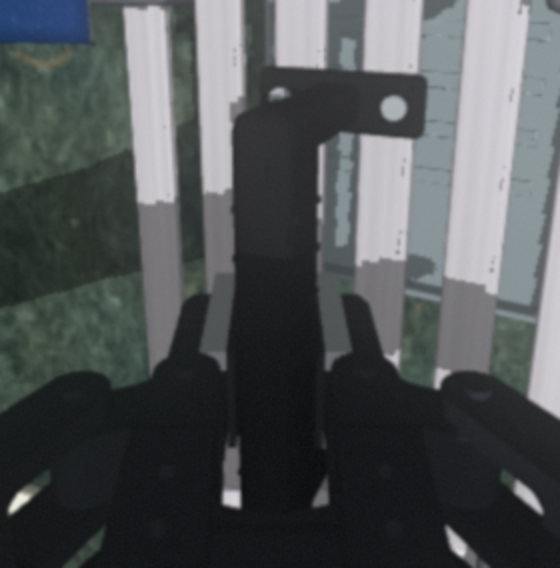

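The 24° lean persists because the bar jams diagonally between the pads by friction. Plan: rest the two lower feet on a free patch of worktop, pivot the tier level by moving the tool along the arc, stand it on all four feet and regrip it square. First I check that the patch is free.

```bash
python3 - <<'E'
from h import *
P=pts(np.load('pics/top1.npz')).reshape(-1,3)
for y0 in np.arange(-.12,.2,.02):
    r=''
    for x0 in np.arange(.24,.60,.02):
        q=P[(P[:,0]>=x0)&(P[:,0]<x0+.02)&(P[:,1]>=y0)&(P[:,1]<y0+.02)]
        r+='%4d'%(round(np.percentile(q[:,2],95)*1000) if len(q) else -9)
    print('%.2f'%y0,r)
print('x from .24 step .02')
E
```

```text
-0.12    3   4   3   3   4   3   3   3   4   5   3   3   4  18  13  77  80  80
-0.10    3   4   4   4   3   3   3   4   6   4   4   3   4  36  36  81  81  80
-0.08    3   3   5   4   3   3   3   4   4   3   3   3   4  34  35  19  79  80
-0.06    4   4   3   5   3   4   4   5   3   3   3   3   2   4   3   4   5  16
-0.04    4   3   5   3   5   5   4   5   5   4   6   4   4   3   4   4   4   4
-0.02    4   3   4   4   4   4   4   3   5   4   2   4   2   3   4   3   5   4
0.00    4   3   3   4   2   4   4   4   4   5   2   4   3   4   4   3   3   5
0.02    4   3   3   4   3   5   3   3   5   4   4   3   3   5   3   5   4   4
0.04    3   2   2   5   4   5   4   3   4   4   3   4   4   4   5   5   4   3
0.06    3   4   3   4   4   4   3   3   4   3   5   4   4   3   3   3   3   3
0.08    4   4   5   4   4   4   4   3   3   3   5   4   3   4   3   4   4   3
0.10    3   4   4   3   3   3   3   3   3   4   3   5   4   4   3  38  47  56
0.12    3   3   3   4   4   4   4   4   4   4   4   2 110 118 116 118  36  47
0.14    3   4   4   3   4   3   4   4   3   3   4   3 112 121 120 131 142 164
0.16    3   4   3   3   4   4   3   6   4   4   4   3   4 107 178 165 143 155
0.18    4   3   4   5   3   3   4   3   3   4   4   4 101 114 181 174 147 154
x from .24 step .02
```

```bash
python3 -m handwheel '{"linear":[[-10,-10,0],[-30,-30,0],[-55,-55,0],[-80,-80,0],[-105,-105,0],[-130,-130,0],[-155,-155,-15],[-175,-175,-40],[-186,-186,-70],[-190,-190,-100],[-190,-190,-125],[-190,-190,-145]],"yaw":[0,0,0,0,0,0,0,0,0,0,0,0]}'
python3 -m handwheel '{"linear":[[0,0,-8],[0,0,-16],[0,0,-22],[0,0,-26],[0,0,-28],[0,0,-28],[0,0,-28]],"yaw":[0,0,0,0,0,0,0]}'
```

```text
t: 15.33
eef_pos: [0.3441, 0.0394, 0.1642]
tool_rot: [[0.997, 0.082, 0.001], [0.082, -0.997, 0.001], [0.001, -0.001, -1.0]]
force: [0.4, 0.2, -2.9]
grip_width: 0.0155
t: 15.92
eef_pos: [0.3451, 0.04, 0.1377]
tool_rot: [[0.997, 0.083, 0.001], [0.083, -0.997, 0.0], [0.001, -0.0, -1.0]]
force: [0.5, -0.3, -3.3]
grip_width: 0.0157
```

```bash
python3 -m handwheel '{"linear":[[0,0,-2],[0,0,-4],[0,0,-5],[0,0,-5]],"yaw":[0,0,0,0]}'
python3 -m handwheel '{"linear":[[0,0,-1],[0,0,-2],[0,0,-2]],"yaw":[0,0,0]}'
```

```text
t: 16.25
eef_pos: [0.3447, 0.0399, 0.1322]
tool_rot: [[0.997, 0.083, -0.0], [0.083, -0.997, -0.0], [-0.0, 0.0, -1.0]]
force: [0.2, 0.3, -3.7]
grip_width: 0.0155
t: 16.5
eef_pos: [0.3468, 0.0402, 0.1315]
tool_rot: [[0.997, 0.083, 0.003], [0.083, -0.997, 0.001], [0.003, -0.001, -1.0]]
force: [-1.4, -1.8, 13.3]
grip_width: 0.0153
```

```bash
python3 -m handwheel '{"linear":[[0,0,0],[0,0,0],[5,0.4,0],[10,0.8,0],[15,1.2,-0.7],[20,1.7,-1.3],[25,2.1,-2.2],[30,2.5,-3.1],[35,2.9,-4.3],[40,3.3,-5.6],[40,3.3,-5.6]],"yaw":[0,0,0,0,0,0,0,0,0,0,0]}' 0 20
python3 - <<'E'
from h import *
e=grab('wrist','wr8')
P=pts(e);w=P.reshape(-1,3);c=e['pixels'].reshape(-1,3).min(1)
for lo,hi in((.05,.16),):
    w=w[(c>120)&(w[:,2]>lo)&(w[:,2]<hi)&(np.hypot(w[:,0]-.4,w[:,1]-.04)<.13)]
    for _ in range(6):
        n=np.linalg.svd(w-w.mean(0),full_matrices=False)[2][2];n=n*np.sign(n[2]);r=(w-w.mean(0))@n;w=w[np.abs(r)<2*r.std()+1e-4]
    print(len(w),w.mean(0),n,np.degrees(np.arccos(n[2])))
E
```

```text
t: 17.42
eef_pos: [0.386, 0.0433, 0.1245]
tool_rot: [[0.997, 0.083, 0.001], [0.083, -0.997, -0.001], [0.001, 0.001, -1.0]]
force: [1.1, -0.8, -4.4]
grip_width: 0.0135
24358 [0.38515429 0.08491007 0.09763873] [-4.23173903e-04  1.81335954e-03  9.99998266e-01] 0.1066894954450963
```

The tier snapped level: 0.1° tilt, handle flush at 13.5 mm, hanging freely. I firm the grip and carry it over the lower tier.

```bash
python3 -m handwheel '{"linear":[[0,0,0],[0,0,0],[0,0,20],[0,0,50],[0,0,85],[0,0,120],[10,-10,145],[30,-30,165],[55,-50,175],[80,-75,175],[105,-100,175],[130,-125,175]],"yaw":[0,0,0,0,0,0,0,0,0,0,1,2]}' 0 70
python3 -m handwheel '{"linear":[[25,-25,0],[48,-45,0],[65,-62,0],[74,-71,0],[78,-75,0],[78,-75,0],[78,-75,0],[78,-75,0]],"yaw":[0,0,0,0,0,0,0,0]}'
python3 - <<'E'
from h import *
s=ctrl.state();print(s['eef_pos'],np.array(s['tool_rot']).round(4).tolist(),s['grip_width'])
for n in('wrist','top','side'):
    e=grab(n,n+'9');P=pts(e);w=P.reshape(-1,3);c=e['pixels'].reshape(-1,3).min(1)
    k=(w[:,2]>.26)&(w[:,2]<.30)&(np.hypot(w[:,0]-.594,w[:,1]+.157)<.14);w=w[k];c=c[k]
    b=w[c>120]
    for _ in range(6):
        nn=np.linalg.svd(b-b.mean(0),full_matrices=False)[2][2];nn=nn*np.sign(nn[2]);r=(b-b.mean(0))@nn;b=b[np.abs(r)<2*r.std()+1e-4]
    print(n,len(b),b.mean(0).round(4),nn.round(4))
    a=np.radians(6.82);q=(w[:,:2]-[.5938,-.1568])@np.array([[np.cos(a),-np.sin(a)],[np.sin(a),np.cos(a)]])
    for sx in(-1,1):
        for sy in(-1,1):
            m=(np.abs(q-[.06*sx,.085*sy])<.022).all(1)&(np.hypot(*(np.abs(q)-[.06,.085]).T)<.03)
            if m.sum()>10:
                zz=w[m,2];t=m.copy();t[m]=zz>np.percentile(zz,60)-.004
                print('  cap',sx,sy,t.sum(),'min',q[t].min(0).round(4),'max',q[t].max(0).round(4),'z',np.median(w[t,2]).round(4))
cv2.imwrite('pics/w9.png',np.hstack([cv2.resize(cv2.imread('pics/wrist9.png'),(400,300)),cv2.resize(cv2.imread('pics/side9.png')[130:310,180:420],(400,300))]))
E
```

```text
t: 18.47
eef_pos: [0.5156, -0.0826, 0.3]
tool_rot: [[0.993, 0.121, 0.001], [0.121, -0.993, 0.001], [0.001, -0.001, -1.0]]
force: [-0.1, 0.9, -4.0]
grip_width: 0.0127
t: 19.13
eef_pos: [0.5922, -0.1556, 0.2997]
tool_rot: [[0.993, 0.119, -0.0], [0.119, -0.993, 0.001], [-0.0, -0.001, -1.0]]
force: [-0.5, 0.7, -3.4]
grip_width: 0.0124
[ 0.59217143 -0.1556292   0.29972401] [[0.9929, 0.119, -0.0003], [0.119, -0.9929, 0.0012], [-0.0002, -0.0012, -1.0]] 0.012403365619839147
wrist 19723 [ 0.596  -0.1062  0.2727] [ 9.0e-04 -1.1e-03  1.0e+00]
  cap -1 -1 90 min [-0.0759 -0.0981] max [-0.0556 -0.0698] z 0.2817
  cap -1 1 3689 min [-0.0758  0.0712] max [-0.0478  0.0991] z 0.2826
  cap 1 -1 90 min [ 0.0514 -0.0975] max [ 0.0718 -0.0697] z 0.2816
  cap 1 1 3675 min [0.0434 0.0712] max [0.0713 0.0992] z 0.2826
top 762 [ 0.6024 -0.0898  0.2751] [-0.005  -0.0878  0.9961]
  cap -1 1 101 min [-0.0758  0.0728] max [-0.0479  0.0995] z 0.2832
  cap 1 1 107 min [0.0439 0.0719] max [0.0717 0.0994] z 0.2832
side 1575 [ 0.583  -0.1635  0.2727] [ 5.0e-04 -1.8e-03  1.0e+00]
  cap -1 -1 140 min [-0.0756 -0.0969] max [-0.0471 -0.0686] z 0.2823
  cap -1 1 118 min [-0.0745  0.073 ] max [-0.046  0.1  ] z 0.2826
  cap 1 -1 119 min [ 0.0446 -0.0966] max [ 0.0734 -0.069 ] z 0.2821
  cap 1 1 99 min [0.0436 0.0731] max [0.073 0.1  ] z 0.2827
```

View pics/w9.png

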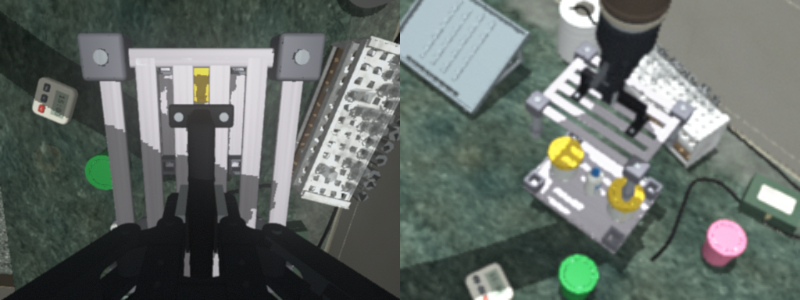

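Both panels show the upper tier level above the lower one, caps at (100,57) and (298,57) in the left panel. All three views give the same offset, about −2.2 mm along x with y and yaw on target. I correct that and lower to just above the sockets.

```bash
python3 -m handwheel '{"linear":[[1,0,-15],[2,0,-35],[2,0,-55],[2,0,-75],[2,0,-95],[2,0,-112],[2,0,-124],[2,0,-130],[2,0,-132],[2,0,-132],[2,0,-132],[2,0,-132]],"yaw":[0,0,0,0,0,0,0,0,0,0,0,0]}'
cat > m.py <<'E'
from h import *
import sys
zc=float(sys.argv[1]);s=ctrl.state();print(s['eef_pos'],s['force'],np.degrees(np.arctan2(s['tool_rot'][1][0],s['tool_rot'][0][0])))
a=np.radians(6.82)
for n in('wrist','top','side','wrist'):
    e=grab(n,n+'10');w=pts(e).reshape(-1,3);w=w[np.abs(w[:,2]-zc)<.006]
    o=[.5938,-.1568] if n!='side' else [.5949,-.1549]
    q=(w[:,:2]-o)@np.array([[np.cos(a),-np.sin(a)],[np.sin(a),np.cos(a)]])
    for sx in(-1,1):
        for sy in(-1,1):
            m=(np.abs(q-[.06*sx,.085*sy])<.022).all(1)&(np.hypot(*(np.abs(q)-[.06,.085]).T)<.03)
            if m.sum()>60:print(n,sx,sy,m.sum(),'err mm',((q[m].min(0)+q[m].max(0))*500-[60*sx,85*sy]).round(2),'size',np.ptp(q[m],0).round(4),'z',np.median(w[m,2]).round(4))
E
python3 m.py .1486
```

```text
t: 20.28
eef_pos: [0.5954, -0.157, 0.1688]
tool_rot: [[0.993, 0.118, 0.002], [0.118, -0.993, -0.0], [0.002, 0.0, -1.0]]
force: [-0.5, 0.5, -4.6]
grip_width: 0.0124
[ 0.5954281  -0.15698869  0.16877838] [-0.514205    0.54153906 -4.58423538] 6.785027615452797
wrist -1 -1 100 err mm [-2.89 -0.8 ] size [0.0202 0.0278] z 0.1504
wrist -1 1 3889 err mm [ 4.7  -4.68] size [0.0345 0.0341] z 0.1514
wrist 1 -1 95 err mm [ 4.34 -0.75] size [0.0194 0.0275] z 0.151
wrist 1 1 3920 err mm [-3.56 -4.72] size [0.0369 0.0341] z 0.1515
top 1 1 92 err mm [-2.95 -4.7 ] size [0.0366 0.0344] z 0.1508
side -1 -1 126 err mm [3.6  1.68] size [0.035  0.0334] z 0.1506
side -1 1 111 err mm [ 3.86 -3.52] size [0.0351 0.0303] z 0.1504
side 1 -1 109 err mm [-2.73  3.01] size [0.0333 0.0364] z 0.1507
side 1 1 90 err mm [-3.04 -4.31] size [0.0336 0.0343] z 0.1506
wrist -1 -1 100 err mm [-2.94 -0.5 ] size [0.0202 0.0274] z 0.1501
wrist -1 1 3851 err mm [ 4.48 -3.49] size [0.0344 0.0321] z 0.151
wrist 1 -1 96 err mm [ 4.06 -0.61] size [0.0195 0.0282] z 0.1502
wrist 1 1 3851 err mm [-3.85 -4.51] size [0.0358 0.0341] z 0.1511
```

```bash
sed -i 's/<.006\]/<.005]/' m.py; python3 m.py .1535
```

```text
[ 0.59505439 -0.15682434  0.16821787] [-0.42668911 -0.34552205 -4.51970524] 6.785737862895247
wrist -1 -1 78 err mm [-3.02  0.  ] size [0.0199 0.0274] z 0.1506
wrist -1 1 3559 err mm [ 0.91 -1.43] size [0.0279 0.0277] z 0.151
wrist 1 -1 70 err mm [ 3.92 -1.51] size [0.0193 0.0278] z 0.1506
wrist 1 1 3543 err mm [ 0.19 -1.46] size [0.028  0.0277] z 0.151
top 1 1 74 err mm [ 0.64 -0.87] size [0.0271 0.0276] z 0.1515
side -1 -1 94 err mm [-0.04 -0.87] size [0.0281 0.0273] z 0.1506
side -1 1 83 err mm [-0.15 -1.49] size [0.0269 0.0261] z 0.1509
side 1 -1 77 err mm [-0.5 -1.4] size [0.0265 0.0272] z 0.1511
side 1 1 67 err mm [-0.73 -1.47] size [0.0289 0.0275] z 0.1511
wrist -1 -1 64 err mm [-3.16 -0.7 ] size [0.0203 0.0273] z 0.1503
wrist -1 1 3504 err mm [ 0.92 -1.36] size [0.0277 0.0276] z 0.1507
wrist 1 -1 64 err mm [ 3.81 -0.89] size [0.0191 0.0273] z 0.1502
wrist 1 1 3490 err mm [-0.  -1.4] size [0.0277 0.0276] z 0.1507
```

```bash
python3 -m handwheel '{"linear":[[-0.4,1.2,0],[-0.4,1.2,-4],[-0.4,1.2,-8],[-0.4,1.2,-11],[-0.4,1.2,-14],[-0.4,1.2,-17],[-0.4,1.2,-20],[-0.4,1.2,-20],[-0.4,1.2,-20]],"yaw":[0,0,0,0,0,0,0,0,0]}'
```

```text
t: 21.43
eef_pos: [0.5943, -0.1556, 0.1475]
tool_rot: [[0.993, 0.118, -0.0], [0.118, -0.993, -0.0], [-0.0, -0.0, -1.0]]
force: [0.0, -0.5, -4.2]
grip_width: 0.0127
```

```bash
python3 -m handwheel '{"linear":[[0,0,-3],[0,0,-6],[0,0,-9],[0,0,-11],[0,0,-13],[0,0,-13]],"yaw":[0,0,0,0,0,0]}'; python3 m.py .118
```

```text
t: 21.93
eef_pos: [0.5942, -0.1555, 0.1342]
tool_rot: [[0.993, 0.118, -0.001], [0.118, -0.993, 0.0], [-0.001, -0.0, -1.0]]
force: [0.5, -0.4, -4.5]
grip_width: 0.0128
[ 0.59418447 -0.15546209  0.13417442] [ 0.475793   -0.42130694 -4.47472816] 6.78606419458884
wrist -1 -1 87 err mm [-3.63  0.76] size [0.0201 0.028 ] z 0.1163
wrist -1 1 3691 err mm [0.21 0.11] size [0.0281 0.0279] z 0.117
wrist 1 -1 87 err mm [3.16 0.71] size [0.0196 0.0287] z 0.1161
wrist 1 1 3674 err mm [-0.63  0.06] size [0.0279 0.0279] z 0.1168
top 1 1 80 err mm [-0.32  0.34] size [0.027  0.0276] z 0.1176
side -1 -1 105 err mm [-0.55  0.21] size [0.028  0.0273] z 0.1172
side -1 1 90 err mm [ 0.07 -0.26] size [0.0284 0.0285] z 0.117
side 1 -1 91 err mm [-0.41  0.35] size [0.0293 0.0278] z 0.1175
side 1 1 74 err mm [0.09 0.48] size [0.0293 0.0277] z 0.1168
wrist -1 -1 94 err mm [-3.5  0.8] size [0.0199 0.0282] z 0.1169
wrist -1 1 3704 err mm [ 0.52 -0.1 ] size [0.0281 0.0279] z 0.1175
wrist 1 -1 90 err mm [3.46 0.81] size [0.0192 0.0274] z 0.1167
wrist 1 1 3693 err mm [-0.22 -0.13] size [0.028 0.028] z 0.1175
```

~2 mm to go, centred within about 0.5 mm. I lower to contact in small steps.

```bash
python3 -m handwheel '{"linear":[[0,0,-1],[0,0,-1.7],[0,0,-2.2],[0,0,-2.2]],"yaw":[0,0,0,0]}'; python3 -m handwheel '{"linear":[[0,0,-0.5],[0,0,-0.8],[0,0,-0.8]],"yaw":[0,0,0]}'
```

```text
t: 22.47
eef_pos: [0.5945, -0.1556, 0.1326]
tool_rot: [[0.993, 0.118, 0.0], [0.118, -0.993, 0.0], [0.0, -0.0, -1.0]]
force: [-0.6, 0.4, -3.1]
grip_width: 0.0126
t: 22.72
eef_pos: [0.5946, -0.1556, 0.1322]
tool_rot: [[0.993, 0.118, 0.001], [0.118, -0.993, 0.0], [0.001, -0.0, -1.0]]
force: [-0.9, 1.7, 3.2]
grip_width: 0.0127
```

```bash
python3 -m handwheel '{"linear":[[0,0,0],[0,0,0],[0,0,0],[0,0,0],[0,0,0],[0,0,0]],"yaw":[0,0,0,0,0,0]}' 0.45
python3 m.py .116
python3 -m handwheel '{"linear":[[0,0,8],[0,0,20],[0,0,45],[0,0,80],[0,0,115],[0,0,150],[-15,30,180],[-30,60,190],[-45,95,190],[-60,130,190],[-75,160,190],[-75,160,190]],"yaw":[0,0,0,0,0,0,0,0,0,0,0,0]}'
python3 m.py .116
python3 - <<'E'
from up import *
from fit import blocks
for n in('top','side','wrist'):
    d=np.load('pics/%s10.npz'%n);w=pts(d).reshape(-1,3);c=d['pixels'].reshape(-1,3).min(1)
    b=w[(c>120)&(np.abs(w[:,2]-.104)<.01)&(np.hypot(w[:,0]-.594,w[:,1]+.157)<.12)]
    nn=np.linalg.svd(b-b.mean(0),full_matrices=False)[2][2];print(n,len(b),b.mean(0).round(4),nn.round(4))
d=np.load('pics/side10.npz')['pixels'];e=np.load('pics/wrist10.npz')['pixels']
cv2.imwrite('pics/f.png',np.hstack([cv2.resize(d[180:310,220:360],(400,372),interpolation=2),cv2.resize(e,(400,372))]))
E
```

```text
t: 23.22
eef_pos: [0.5944, -0.1556, 0.1317]
tool_rot: [[0.993, 0.118, 0.0], [0.118, -0.993, -0.0], [0.0, 0.0, -1.0]]
force: [-0.4, 0.2, -0.1]
grip_width: 0.0381
[ 0.5944215  -0.15559192  0.13168215] [-0.38146823  0.1906291  -0.13411707] 6.786251276653376
wrist -1 -1 255 err mm [-7.65 -2.78] size [0.01   0.0205] z 0.1153
wrist -1 1 3706 err mm [ 0.83 -0.1 ] size [0.028  0.0278] z 0.1152
wrist 1 -1 260 err mm [ 8.3 -2.8] size [0.0102 0.0212] z 0.1153
wrist 1 1 3695 err mm [-0.07 -0.12] size [0.028  0.0278] z 0.1152
top 1 1 79 err mm [0.71 0.07] size [0.0281 0.0272] z 0.1155
side -1 -1 106 err mm [0.11 0.26] size [0.0288 0.0277] z 0.1147
side -1 1 82 err mm [-0.18 -0.19] size [0.0283 0.0265] z 0.1152
side 1 -1 92 err mm [-0.01  0.39] size [0.0289 0.028 ] z 0.1147
side 1 1 70 err mm [ 0.26 -0.71] size [0.0265 0.0262] z 0.1151
wrist -1 -1 257 err mm [-7.93 -2.49] size [0.0102 0.0212] z 0.1153
wrist -1 1 3658 err mm [ 0.74 -0.34] size [0.028  0.0273] z 0.1152
wrist 1 -1 263 err mm [ 8.34 -2.58] size [0.0104 0.0201] z 0.1153
wrist 1 1 3700 err mm [-0.26 -0.11] size [0.0281 0.0278] z 0.1152

[... 500 characters left out ...]
9] z 0.1153
top 1 -1 78 err mm [0.1 0.5] size [0.0277 0.0274] z 0.1156
side -1 -1 102 err mm [0.04 0.37] size [0.0296 0.0268] z 0.115
side -1 1 86 err mm [-0.54 -0.52] size [0.0279 0.0268] z 0.1153
side 1 -1 89 err mm [0.3  0.54] size [0.0281 0.0275] z 0.1147
side 1 1 77 err mm [-0.09 -0.49] size [0.0279 0.0262] z 0.1147
wrist -1 -1 353 err mm [0.54 1.26] size [0.0275 0.0265] z 0.115
wrist -1 1 510 err mm [0.44 0.99] size [0.0279 0.0267] z 0.115
wrist 1 1 505 err mm [-0.01  0.67] size [0.0281 0.0277] z 0.1151
top 1363 [ 0.5941 -0.166   0.1058] [-0.0012 -0.0038 -1.    ]
side 1643 [ 0.5932 -0.1596  0.1053] [ 0.0033 -0.0011 -1.    ]
wrist 5021 [ 0.5768 -0.1392  0.1054] [-3.e-04 -4.e-04 -1.e+00]
```

View pics/f.png

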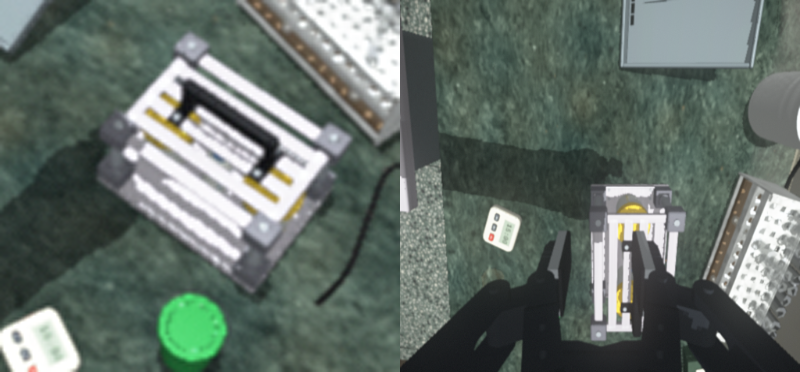

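All four cap tops sit at 115 mm, which is the home height, and the upper tier is level and centred within about 1 mm. The cups and the bottle's blue cap show through the slats. Handing in.

```bash
python3 -m handwheel '{"linear":[[0,0,0],[0,0,0],[0,0,0],[0,0,0]],"yaw":[0,0,0,0]}'; python3 -c "
from workcell import ctrl
print(ctrl.finish_job())"
```

```text
t: 24.95
eef_pos: [0.5195, 0.0036, 0.3216]
tool_rot: [[0.993, 0.117, -0.0], [0.117, -0.993, -0.0], [-0.0, 0.0, -1.0]]
force: [0.4, 0.3, -0.0]
grip_width: 0.0383
the job is handed in; nothing more can be done
None
```

The buffer bottle stands midway between the cups, and the upper tier is seated on the lower tier. I handed the job in at about t = 25 s; it reports no verdict.

- **Bottle:** after release it measured about 1 mm from the lower tier's middle. I did not measure it again once the upper tier was on; its blue cap was visible through the slats, in place.
- **Upper tier:** it hung tilted at about 24° because the handle jammed diagonally between the finger pads, and squeezing at 120 N did not free it. I rested the near feet on free worktop and pivoted the tier, which brought it level (0.1°). I then lowered it in small steps until it touched at the expected height.
- **Last checks:** the corner caps measured 115 mm up (home is 115 mm) and within about 1 mm of their places, except that the wrist view read up to 1.3 mm off in y while the arm was still swaying. The upper tier's deck was level within about 0.3° and the gripper was clear.
- **Not re-measured at the end:** the cups were not measured after the tier went on, though both still showed in place through the slats. I also took no final position for the small bottle; the arm did not go near it after the bottle grasp.

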